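# Close the casting pot: seat the cam-lock coupling and lock both arms

### The job

Close the port of the resin casting pot: take the blue-topped cam-lock coupling, set it over the grooved adaptor that stands on the pot's lid and push it straight down until it is fully home, then swing its two cam arms down one after the other, each all the way to its stop. Feel for the stops and do not force it, and leave it locked with everything else on the counter where it was.

Things in the scene. Friction and masses are not known exactly. Their poses are not given: they have to be found in the camera images.
- pot: Resin casting pot, fixed, upright: steel, 156 mm across, aluminium lid 176 mm across, lid top 89 mm above the counter. Origin under its centre. More than about 35 N between coupling (arms included) and pot or adaptor at any time damages the seal.
- port (a point): Centre of the lid's top face; the brass adaptor stands upright on this axis: flange 42 mm across, 18 mm thick, top edge chamfered 2 mm; below it a groove 26 mm across with a red seal ring 50 mm across. The adaptor is screwed in by hand: the flange's top is anywhere from 57 to 79 mm above this point, not measured.
- coupling: Loose cam-lock coupling, 0.33 to 0.47 kg, starts upright on the counter, mouth down. Origin: centre of its skirt's underside, z up. Skirt: round, 44 mm inside, 52 outside, 32 deep, a 20 mm window on its +y and -y sides for the cam toes; above it a disc up to 40 mm. Fits the adaptor at any yaw with 1 mm clearance all round.
- block (a point): Where to grip the coupling: centre of its blue square block (30 x 30 mm, sides along the coupling's x and y, from 40 to 74 mm above its origin), 61 mm above the origin. Grip the -x and +x faces; the arms stand at +y and -y, up to 70 mm above the origin and 69 mm out.
- ceiling (a point): Centre of the flat ceiling inside the skirt, 32 mm above the origin. Home: ceiling on the flange's top, a hard stop (origin 25 to 47 mm above port). From 10 mm before home the skirt drives the red ring down against a steady drag of about 10 N; the ring stays where pushed.
- cam_a (a joint): Yellow arm, coupling's +y side, rad. 0: raised 46 degrees above level, leaning out; grows going down; 0.80: stop, arm level. Starts 0 to 0.15. Hinge along x, 30 mm off the axis, 30 mm above the origin. Stays where left (0.05 N m drag). Its steel toe swings in under the flange; with the coupling over about 2 to 3 mm short of home the toe strikes the flange's edge and the arm stops well short.
- cam_b (a joint): Green cam arm on the coupling's -y side, rad: same as cam_a, mirrored.
- cam_a_tip (a point): Middle of the outer end of the yellow arm, 52 mm from its hinge; the lever is straight, 12 mm wide, 6 mm thick. It is swung by pressing on its upper side near this end.
- cam_b_tip (a point): Middle of the outer end of the green arm, 52 mm from its hinge, lever as cam_a's.
- cup: Bystander: pink silicone mixing cup, 64 mm across, 60 mm high, origin under its centre. Leave it.
- cube: Bystander: clear acrylic display cube, 55 mm, origin under its centre. Leave it.
- pick: Bystander: steel dental pick lying along its x, about 165 mm long, 8 mm thick. Leave it.
- ring0: Bystander: teal cured resin ring, 24 mm across, 7 mm high. Leave it.
- ring1: Bystander: red cured resin ring, 24 mm across, 7 mm high. Leave it.
- resin: Bystander: amber resin bottle, 48 mm across, 105 mm high, origin under its centre. Leave it.
There are look-alikes about, which are no part of the job. Leave any pink look-alike of the pot alone.

How it is judged:
On the way, in this order (a step that is already met when the one before it is completed fails the run):
1. The coupling sits on the adaptor, over the flange, with both cam arms still raised (horizontal distance between coupling and port below 0.003 m and z of coupling in the frame of port between 0.021 and 0.058 m and angle between coupling's own z axis and vertical below 0.1 rad and value of joint each of cam_a, cam_b below 0.45 rad), for 0.2 s.
2. One cam arm is down at its stop while the other is still raised (horizontal distance between coupling and port below 0.003 m and z of coupling in the frame of port between 0.021 and 0.0485 m and ((value of joint cam_a above 0.73 rad and value of joint cam_b below 0.45 rad) or (value of joint cam_b above 0.73 rad and value of joint cam_a below 0.45 rad))), for 0.2 s.
3. Both cam arms are down at their stops (horizontal distance between coupling and port below 0.003 m and z of coupling in the frame of port between 0.021 and 0.0485 m and value of joint each of cam_a, cam_b above 0.73 rad), for 0.2 s.
At the end, for the whole second after the job is handed in: The coupling is locked on the adaptor: its axis within 3 mm of the adaptor's, its origin 21 to 48 mm above the lid top, upright within 0.06 rad, both cam arms past 0.73 rad (stop at 0.80), at rest and released (all of step 3 and angle between coupling's own z axis and vertical below 0.06 rad and linear speed of coupling below 0.02 m/s and contact force between the fingers and coupling below 0.2 N); the robot touches nothing.
It fails at once if The coupling is pressed or wrenched on the pot with more than 35 N (contact force between coupling and pot above 35 N).
It fails at once if The cup, cube, pick, a ring or the bottle is moved by more than 20 mm (distance of any of cup, cube, pick, ring0, ring1, resin from where it was at the start of the episode above 0.02 m).
It also fails if it takes over 72 s, if anything falls off the work surface, if the arm or the gripper's body presses on something with over 40 N, if the wrist force passes 120 N, or if a joint passes its speed limit or range.

### The arm

A 7-joint arm with a two-finger parallel gripper is mounted at the origin on the work surface. World frame = base frame: x ahead of the robot, y to its left, z up, the work surface at z = 0. Lengths are in m, angles in rad, forces in N, time in s.
With the tool pointing down it reaches from about 0.425 to 1.025 m from the base axis. Payload 9.4 kg.
Tool frame: the origin (TCP) lies between the finger pads; the fingertips stand 8 mm ahead of it and the grasp point (between the pads) lies 11 mm behind it (manip.tips_ahead is the distance from the TCP to the fingertips, in m); z points along the fingers, y is the line along which they close (so a half turn about z gives the same grasp; the last joint's range is limited). The gripper opens to 93 mm and grips with 3 to 60 N. Pads are 15 mm wide; open, the fingers measure 128 mm over their backs; the gripper's body (75 mm by 188 mm) begins 65 mm behind the grasp point.
Start: joints at [1.091, 0.599, -0.003, 1.599, 0.002, 0.943, -0.08], TCP at [0.284, -0.667, 0.227] pointing down, gripper open.
Joint ranges: [-2.57, 2.57], [-0.35, 1.97], [-1.29, 1.29], [0.11, 2.56], [-1.05, 4.19], [0.11, 1.86], [-2.63, 2.63]. Speed limits (rad/s): [2.22, 2.22, 3.01, 3.01, 3.14, 3.14, 3.14].

### API

Orientations are given as [roll, pitch, yaw] about the fixed x, y, z axes, in that order (R = Rz(yaw) Ry(pitch) Rx(roll)).
In Python, from station import manip, camera, ticket gives the robot as it stands.
- The arm moves only by the tool jog_arm, never from a script. Its argument "plan" is one flat list of numbers, 4 for each row, row after row: the shift along the tool's x, y, z in m, then the turn about the tool's z in rad. In form: [x, y, z, roll, x, y, z, roll, ...]. A call has 1 to 20 rows; each row shifts and turns the commanded pose from where the row before left it, along the tool's axes as they then stand; what a row does not reach is not made up. A row lasts 1/12 s, in which the tool goes at most 41.7 mm and 7.16 degrees, less where a joint would pass 70% of its speed; a pose out of reach is approached as far as the arm can. A call with a gripper value outside its range is refused whole. "hand" is the opening in per cent of the stroke, from 0 (shut) to 100 (fully open), set as the call begins (left out, the last holds). The fingers move at their own pace and stop on an object; "newtons" is the grip in N (left out, the last holds). Time passes only in rows, so rows that do not move let the fingers close. It gives the time, the measured TCP pose, the force, the opening and the grip force at its end, in the units of the state.
- manip.sense(): the state, without advancing time (a new reading comes with each control period).
- camera(name): name is "scene" or "top" or "wrist"; returns a dict with "image" (420x560x3 uint8, red, green, blue), "vertical_fov" (degrees; the focal length in pixels is half the picture's height over the tangent of half this angle, whatever the lens; pixels are square), "cx", "cy" (the principal point, pixels), "rvec" (rotation vector, rad) and "tvec" (3), from world to camera coordinates, as OpenCV has them. Camera axes: x right, y down, z forward; pixel columns grow to the right and rows downward; lengths in m; the calibration is good to about 2 mm. A picture is of the moment at which its call begins. There is no depth.
- ticket.finish_job(): hands the job in; it is judged then, once.
The state is a dict: "clock": time; "q": joint angles; "qvel": joint speeds; "effort": joint torques, N m; "ee_pos": TCP position; "ee_rot": TCP orientation; "contact_force": force on the tool from outside, world axes, zero at the start; "torque": the same for the moment, N m; "finger_gap": finger opening in m; "finger_force": force on a finger pad.
Only numpy, scipy, OpenCV 4.12 (cv2) and the standard library are available. Lean on these libraries where they do the work, as an engineer would, in place of code of your own. Each camera call takes 0.05 s, during which the arm holds its last target. There are 200 camera calls.

## Working session

There is one attempt and no reset: what is moved stays moved. The work goes in short steps, Python scripts to look and compute and a tool call to move; the robot and the scene stay as the last step left them, time stands still between calls to the robot, and variables do not carry over. Pictures are saved under pics/ and viewed, at most 10 in all, crops included, and the job is handed in when it is done.

Besides the shell and the picture viewer there is one more tool, called as a command line: name --argument value ..., lists and objects as JSON in quotes. jog_arm: Moves the arm, as the interface text tells. Its arguments: {"type":"object","properties":{"plan":{"type":"array"},"hand":{"type":"number"},"newtons":{"type":"number"}},"required":["plan"]}

```bash
mkdir -p pics; cat > h.py <<'E'
import numpy as np, cv2
from station import manip, camera, ticket
def K(c):
    f=c["image"].shape[0]/2/np.tan(np.radians(c["vertical_fov"])/2)
    return np.array([[f,0,c["cx"]],[0,f,c["cy"]],[0,0,1]])
def ray(c,u,v):
    R=cv2.Rodrigues(np.array(c["rvec"],float))[0];t=np.array(c["tvec"],float)
    return -R.T@t, R.T@np.linalg.solve(K(c),[u,v,1])
def atz(c,u,v,z):
    o,d=ray(c,u,v); return o+d*(z-o[2])/d[2]
def proj(c,p):
    return cv2.projectPoints(np.array(p,float).reshape(-1,3),np.array(c["rvec"],float),np.array(c["tvec"],float),K(c),None)[0].reshape(-1,2)
def save(c,n,box=None,s=1):
    im=c["image"][:,:,::-1]
    if box: im=im[box[1]:box[3],box[0]:box[2]]
    cv2.imwrite("pics/"+n,cv2.resize(im,None,fx=s,fy=s,interpolation=cv2.INTER_CUBIC))
E
python3 - <<'E'
from h import *
import pickle
d={n:camera(n) for n in("scene","top")}
pickle.dump(d,open("c0.pkl","wb"))
for n in d: save(d[n],n+"0.png",s=1.4); print(n,ray(d[n],280,210),d[n]["vertical_fov"],d[n]["cx"],d[n]["cy"])
print(manip.sense(),manip.tips_ahead)
E
```

```text
scene (array([1.14729443, 0.41274143, 0.62393322]), array([-0.62939373, -0.54785444, -0.55144948])) 55.97332368965196 275.30191464350605 216.07273621388393
top (array([ 0.45099186, -0.08534593,  1.08763503]), array([ 0.12363559, -0.0246655 , -0.99213178])) 53.63026844029372 280.7233858891253 203.88587579123083
{'clock': 0.1, 'q': array([ 1.09129036,  0.60005298, -0.00251507,  1.60003931,  0.00182773,
        0.94291885, -0.07977498]), 'qvel': array([ 0.00025986, -0.00146028,  0.0002232 , -0.00156992,  0.0003251 ,
        0.00068885,  0.00087722]), 'effort': array([ 3.36318342e-03, -7.66559601e+01,  1.50133062e+00, -2.52938658e+01,
       -5.23759774e-02,  1.35822289e-02,  3.82006669e-05]), 'ee_pos': array([ 0.28399826, -0.666597  ,  0.22584484]), 'ee_rot': array([-3.14018546e+00,  1.70072431e-04,  4.02882537e-01]), 'contact_force': array([0.0900877 , 0.30115114, 0.00951768]), 'torque': array([ 0.00520492,  0.00378327, -0.00667721]), 'finger_force': 0.0, 'finger_gap': 0.09291675979276647} 0.008
```

View pics/scene0.png

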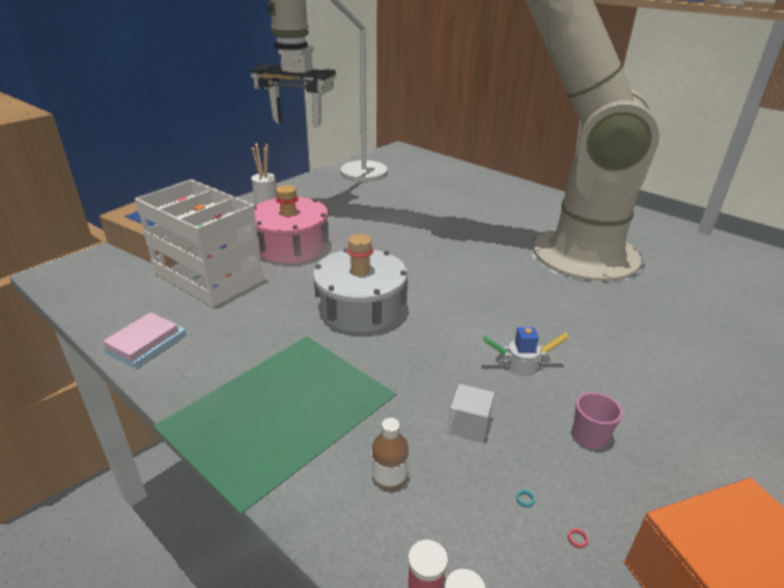

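View pics/top0.png

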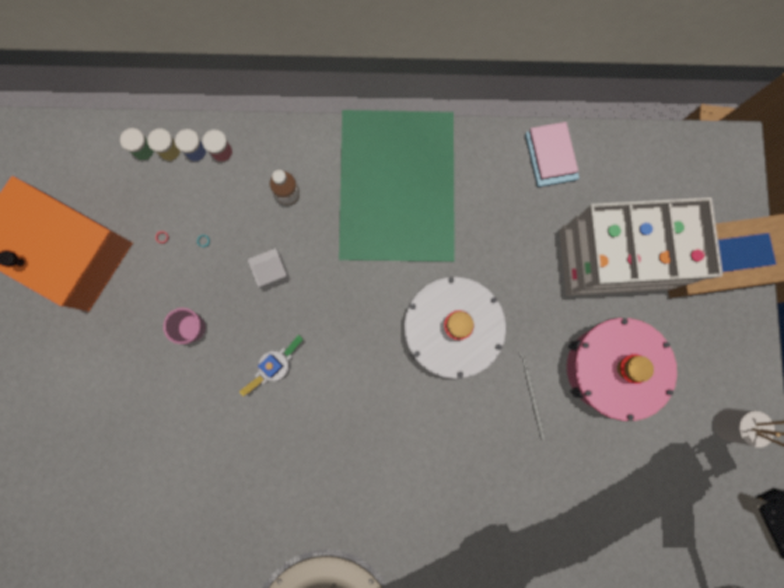

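Candidates: there is one coupling (scene 527,340; top 272,366 in the 1.4x picture). For the pot, the silver one (top 455,327) is the target and the pink one (top 625,370) is the look-alike. The adaptor top is at top (460,325). Next I take close crops of the coupling and adaptor.

```bash
python3 - <<'E'
from h import *
import pickle
d=pickle.load(open("c0.pkl","rb"))
c=d["top"];s=d["scene"]
def crop(c,x,y,w,h,k): return cv2.resize(c["image"][y:y+h,x:x+w,::-1],(w*k,h*k),interpolation=cv2.INTER_CUBIC)
a=crop(c,165,230,60,60,5);b=crop(c,280,190,90,90,4)[:300,:]
e=crop(s,335,220,80,60,5);f=crop(s,215,160,80,80,4)[:300,:]
im=np.zeros((600,760,3),np.uint8)
im[:300,:300]=a;im[:300,300:660]=b;im[300:,:400]=e;im[300:,400:720]=f
cv2.imwrite("pics/crop1.png",im)
E
```

```text
(no output)
```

View pics/crop1.png

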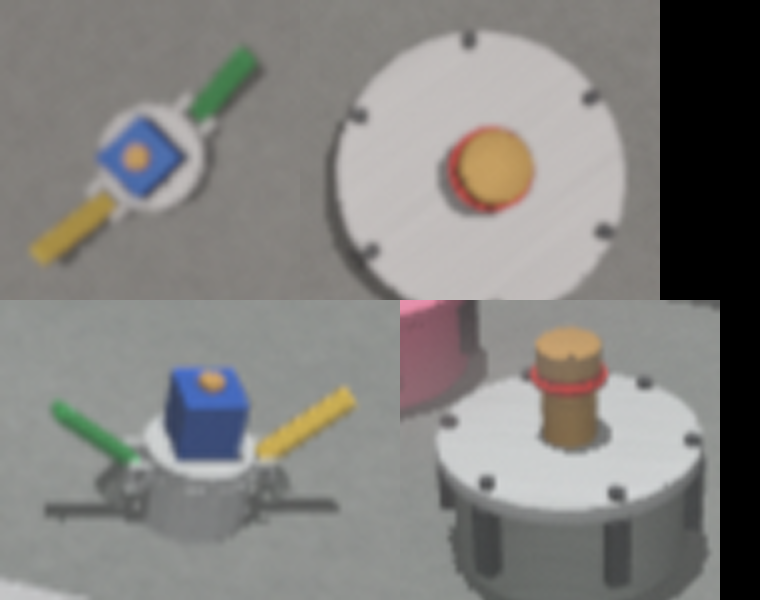

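```bash
python3 - <<'E'
from h import *
import pickle
d=pickle.load(open("c0.pkl","rb"))
c=d["top"];s=d["scene"]
P=lambda x,y:(165+x/5,230+y/5)
print("block",atz(c,*P(141,157),.074),[atz(c,*P(*q),.074)[:2].round(4) for q in((97,158),(141,118),(186,157),(141,197))])
g=atz(c,*P(248,58),.064)[:2];y=atz(c,*P(43,250),.064)[:2];print("tips",g,y,(g+y)/2,np.arctan2(*(y-g)[::-1]))
print("block scene",atz(s,335+211/5,220+81/5,.074))
print("lid",atz(c,280+181/4,190+175/4,.089), "lid w",atz(c,280+36/4,190+175/4,.089)-atz(c,280+326/4,190+175/4,.089))
o1,d1=ray(c,329,231.75);o2,d2=ray(s,257.25,171)
A=np.stack([d1,-d2],1);t=np.linalg.lstsq(A,o2-o1,rcond=None)[0]
print("flange",o1+d1*t[0],o2+d2*t[1])
for z in(.146,.157,.168): print(z,atz(c,329,231.75,z),atz(s,257.25,171,z))
E
```

```text
block [0.45016296 0.09696926 0.074     ] [array([0.4495, 0.118 ]), array([0.4688, 0.0977]), array([0.4504, 0.0754]), array([0.4312, 0.0962])]
tips [0.49861305 0.04852386] [0.40533413 0.14404631] [0.45197359 0.09628508] 2.344311968870208
block scene [0.44624564 0.10205181 0.074     ]
lid [ 0.51913575 -0.219847    0.089     ] lid w [-0.00195363  0.17537398  0.        ]
flange [ 0.51932127 -0.2196358   0.1537921 ] [ 0.51634659 -0.21610841  0.15306719]
0.146 [ 0.51989142 -0.22075633  0.146     ] [ 0.50687675 -0.22554676  0.146     ]
0.157 [ 0.51908654 -0.21917449  0.157     ] [ 0.52161646 -0.21085607  0.157     ]
0.168 [ 0.51828167 -0.21759265  0.168     ] [ 0.53635616 -0.19616538  0.168     ]
```

jog_arm --plan '[0.0217, -0.0197, -0.004, 0, 0.0217, -0.0197, -0.004, 0, 0.0217, -0.0197, -0.004, 0, 0.0217, -0.0197, -0.004, 0, 0.0217, -0.0197, -0.004, 0, 0.0217, -0.0197, -0.004, 0, 0.0217, -0.0197, -0.004, 0, 0.0217, -0.0197, -0.004, 0, 0.0217, -0.0197, -0.004, 0, 0.0217, -0.0197, -0.004, 0, 0.0217, -0.0197, -0.004, 0, 0.0217, -0.0197, -0.004, 0, 0.0217, -0.0197, -0.004, 0, 0.0217, -0.0197, -0.004, 0, 0.0217, -0.0197, -0.004, 0, 0.0217, -0.0197, -0.004, 0, 0, 0, 0, 0, 0, 0, 0, 0]'

```text
clock: 1.6
ee_pos: [0.4807, -0.2393, 0.2906]
ee_rot: [-3.141, -0.0, 0.406]
contact_force: [0.2, 0.1, -0.2]
finger_gap: 0.0931
finger_force: 0.0
```

```bash
python3 - <<'E'
from h import *
import pickle
c=camera("wrist");pickle.dump(c,open("w1.pkl","wb"));save(c,"w1.png",s=1.4)
s=manip.sense();print(s["ee_pos"],s["ee_rot"],s["q"].round(3),s["clock"]);print(ray(c,280,210),c["vertical_fov"])
print(proj(c,[[.519,-.2197,.154],[.519,-.2197,.089]]))
E
```

```text
[ 0.47989197 -0.24076953  0.29042824] [-3.14153529e+00  5.75522770e-04  4.03979664e-01] [ 0.42   0.302 -0.079  1.952  0.031  0.889 -0.842] 1.65
(array([ 0.54851437, -0.20968323,  0.44941216]), array([-0.24503508, -0.10329982, -0.96399763])) 62.75974660553674
[[277.86852158 152.88406133]
 [278.38904251 146.21194017]]
```

View pics/w1.png

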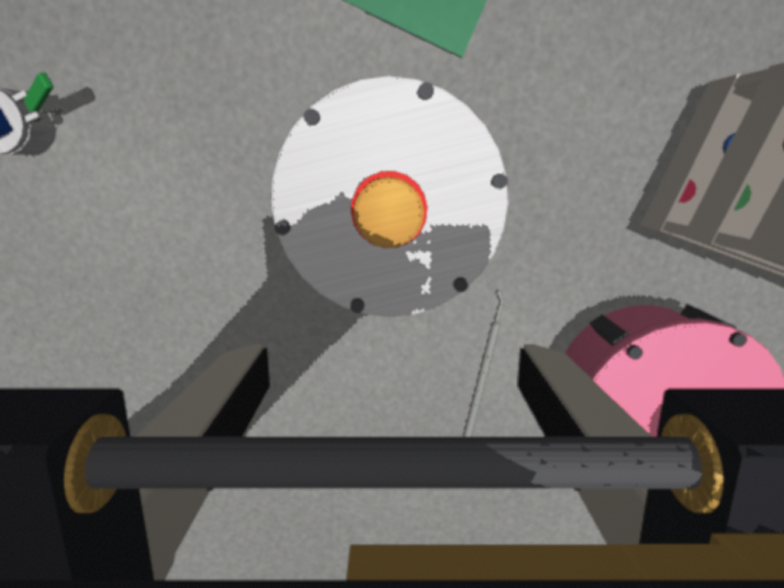

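```bash
python3 - <<'E'
from h import *
import pickle
c=pickle.load(open("w1.pkl","rb"));t=pickle.load(open("c0.pkl","rb"))["top"]
im=c["image"].astype(int);hsv=cv2.cvtColor(c["image"],cv2.COLOR_RGB2HSV)
m=((hsv[...,0]>13)&(hsv[...,0]<28)&(hsv[...,1]>110)&(hsv[...,2]>70)).astype(np.uint8);m[:110]=0;m[190:]=0;m[:,:240]=0;m[:,320:]=0
cn=max(cv2.findContours(m,0,cv2.CHAIN_APPROX_NONE)[0],key=cv2.contourArea);print(cv2.fitEllipse(cn),cv2.minEnclosingCircle(cn))
e=cv2.fitEllipse(cn)[0]
for z in(.146,.150,.154,.158,.168):
  q=atz(c,*e,z);o=ray(c,*e)[0];print(z,q,atz(t,329,231.75,z)[:2],"diam px for 42mm",K(c)[0,0]*.042/(cv2.Rodrigues(np.array(c["rvec"]))[0]@q+c["tvec"])[2])
th=np.linspace(0,2*np.pi,13)
pts=np.array([[388,76],[272,197],[508,190],[390,317],[313,101],[345,85],[440,87],[490,245]])/1.4
w=np.array([atz(c,*p,.089)[:2] for p in pts])
A=np.c_[2*w,np.ones(len(w))];s=np.linalg.lstsq(A,(w**2).sum(1),rcond=None)[0];print("lid c",s[:2],"r",np.sqrt(s[2]+s[:2]@s[:2]))
E
```

```text
((277.2405090332031, 151.43887329101562), (47.45656967163086, 48.62174606323242), 167.57333374023438) ((277.5, 151.5), 24.829517364501953)
0.146 [ 0.5191331  -0.21897409  0.146     ] [ 0.51989142 -0.22075633] diam px for 42mm 48.106486176577484
0.15 [ 0.51952045 -0.2188516   0.15      ] [ 0.51959874 -0.22018111] diam px for 42mm 48.74916530534811
0.154 [ 0.51990779 -0.21872912  0.154     ] [ 0.51930605 -0.2196059 ] diam px for 42mm 49.40924870437214
0.158 [ 0.52029514 -0.21860663  0.158     ] [ 0.51901337 -0.21903069] diam px for 42mm 50.08745306043651
0.168 [ 0.5212635  -0.21830042  0.168     ] [ 0.51828167 -0.21759265] diam px for 42mm 51.867314081911566
lid c [ 0.5196433  -0.21800253] r 0.08648275635605199
```

jog_arm --plan '[0.012, -0.0285, 0, 0, 0.012, -0.0285, 0, 0, 0.012, -0.0285, 0, 0, 0.012, -0.0285, 0, 0, 0.012, -0.0285, 0, 0, 0.012, -0.0285, 0, 0, 0.012, -0.0285, 0, 0, 0.012, -0.0285, 0, 0, 0.012, -0.0285, 0, 0, 0.012, -0.0285, 0, 0]'

```text
clock: 2.48
ee_pos: [0.4786, 0.068, 0.2904]
ee_rot: [3.141, 0.001, 0.4]
contact_force: [-0.1, -0.1, -0.3]
finger_gap: 0.0929
finger_force: 0.0
```

jog_arm --plan '[0, 0, 0.004, -0.1215, 0, 0, 0.004, -0.1215, 0, 0, 0.004, -0.1215, 0, 0, 0.004, -0.1215, 0, 0, 0.004, -0.1215, 0, 0, 0.004, -0.1215, 0, 0, 0.004, -0.1215, 0, 0, 0.004, -0.1215, 0, 0, 0.004, -0.1215, 0, 0, 0.004, -0.1215, 0, 0, 0.004, -0.1215, 0, 0, 0.004, -0.1215, 0, 0, 0.004, -0.1215, 0, 0, 0.004, -0.1215, 0, 0, 0.004, -0.1215, 0, 0, 0.004, -0.1215, 0, 0, 0, 0, 0, 0, 0, 0]'

```text
clock: 3.98
ee_pos: [0.4787, 0.0669, 0.2262]
ee_rot: [-3.141, -0.001, 2.341]
contact_force: [0.8, -0.4, -0.1]
finger_gap: 0.0931
finger_force: 0.0
```

```bash
python3 - <<'E'
from h import *
import pickle
c=camera("wrist");pickle.dump(c,open("w2.pkl","wb"));save(c,"w2.png",s=1.4)
s=manip.sense();print(s["ee_pos"],s["ee_rot"],s["q"].round(3),s["clock"])
a=.773;R=np.array([[np.cos(a),-np.sin(a)],[np.sin(a),np.cos(a)]])
q=np.array([[0,0],[15,15],[15,-15],[-15,-15],[-15,15]])/1000
print(proj(c,np.c_[q@R.T+[.4503,.097],np.full(5,.074)])*1.4)
E
```

```text
[0.47882662 0.06722642 0.22644688] [-3.14109674e+00 -2.89126679e-04  2.34078790e+00] [ 0.231  0.373 -0.64   2.111  0.323  0.754  0.155] 4.0333
[[393.63320689 214.73008081]
 [417.35268522 190.76364162]
 [416.79853028 238.02588835]
 [370.52143713 238.08248413]
 [369.86696714 190.82997211]]
```

View pics/w2.png

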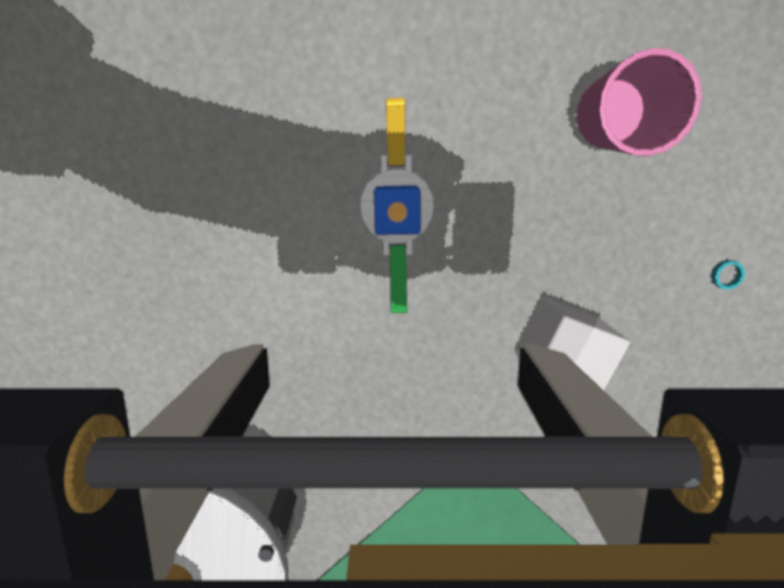

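```bash
python3 - <<'E'
from h import *
import pickle
c=pickle.load(open("w2.pkl","rb"))
hsv=cv2.cvtColor(c["image"],cv2.COLOR_RGB2HSV)
m=((hsv[...,0]>105)&(hsv[...,0]<125)&(hsv[...,1]>120)).astype(np.uint8);m[:120]=0;m[180:]=0;m[:,:250]=0;m[:,310:]=0
ys,xs=np.nonzero(m);print(xs.min(),xs.max(),ys.min(),ys.max())
u=((xs.min()+xs.max())/2,(ys.min()+ys.max())/2)
print(u,atz(c,*u,.074), K(c)[0,0])
def arm(h0,h1):
  a=((hsv[...,0]>h0)&(hsv[...,0]<h1)&(hsv[...,1]>120)).astype(np.uint8);a[:60]=0;a[230:]=0;a[:,:265]=0;a[:,305:]=0
  ys,xs=np.nonzero(a);return xs.mean(),ys.mean(),xs.min(),xs.max(),ys.min(),ys.max()
Y=arm(20,35);G=arm(45,75);print(Y,G);y=atz(c,*Y[:2],.05)[:2];g=atz(c,*G[:2],.05)[:2];print((y+g)/2,np.arctan2(*(y-g)[::-1]))
E
```

```text
267 299 133 166
(np.float64(283.0), np.float64(149.5)) [0.44907623 0.10060541 0.074     ] 344.3071394711966
(np.float64(282.2698145025295), np.float64(93.01349072512647), np.int64(276), np.int64(288), np.int64(70), np.int64(117)) (np.float64(284.18633540372673), np.float64(198.75776397515529), np.int64(279), np.int64(289), np.int64(176), np.int64(222))
[0.44993092 0.10027073] 2.3626827089667204
```

jog_arm --plan '[0.0214, 0.0005, 0, -0.013, 0.0213, 0.0005, 0, 0, 0, 0, 0.02, 0, 0, 0, 0.02, 0, 0, 0, 0.02, 0, 0, 0, 0.02, 0, 0, 0, 0.02, 0, 0, 0, 0.02, 0, 0, 0, 0.02, 0, 0, 0, 0.02, 0, 0, 0, 0.008, 0, 0, 0, 0.006, 0, 0, 0, 0, 0, 0, 0, 0, 0]'

```text
clock: 5.2
ee_pos: [0.4496, 0.0994, 0.0531]
ee_rot: [3.141, 0.001, 2.359]
contact_force: [-0.8, 0.1, -0.0]
finger_gap: 0.0931
finger_force: 0.0
```

```bash
python3 - <<'E'
from h import *
c=camera("wrist");save(c,"w3.png",s=1.4)
s=manip.sense();print(s["ee_pos"],s["ee_rot"],s["contact_force"])
E
```

```text
[0.44973755 0.09935929 0.05332229] [3.14084811e+00 6.84698658e-04 2.35902504e+00] [ 0.47908141 -0.69792382  0.85790856]
```

View pics/w3.png

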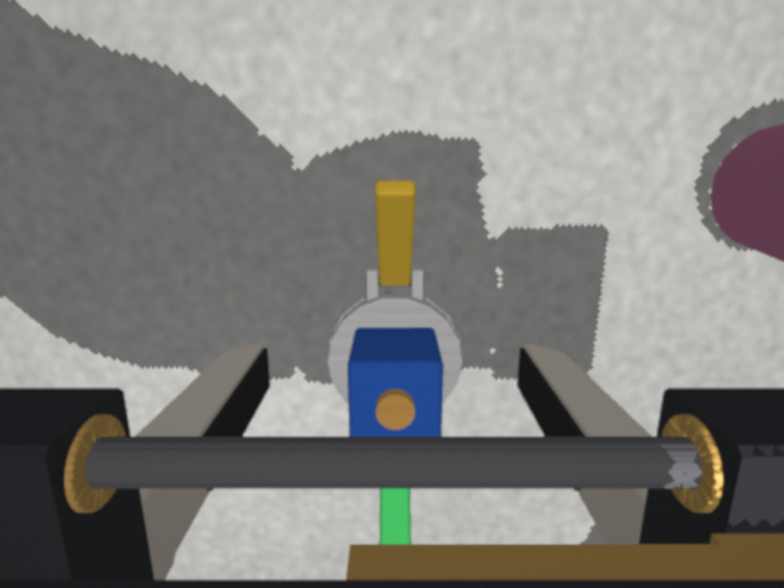

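```bash
python3 - <<'E'
from h import *
from scipy.spatial.transform import Rotation as Ro
c=camera("wrist")
s=manip.sense();R=Ro.from_euler("xyz",s["ee_rot"]).as_matrix();p=s["ee_pos"]
L=lambda u,v,z:(R.T@(atz(c,u/1.4,v/1.4,z)-p)*1000).round(1)
print("far edge",L(350,362,.074),L(441,362,.074),"bottom far edge",L(355,328,.040),L(434,328,.04),"hole",L(395,409,.074))
for y in(-46.5,46.5): print(proj(c,p+R@np.array([.0075,y/1000,.008]))*1.4)
E
```

```text
far edge [ 14.5 -12.9 -20.6] [ 14.5  15.3 -20.5] bottom far edge [ 13.6 -13.9  13.4] [13.6 15.9 13.5] hole [ -1.7   1.1 -20.5]
[[266.23868922 348.31676358]]
[[517.53388389 348.74276996]]
```

jog_arm --plan '[-0.0008, 0.001, 0, 0, 0, 0, 0, 0, 0, 0, 0, 0, 0, 0, 0, 0, 0, 0, 0, 0, 0, 0, 0, 0, 0, 0, 0, 0, 0, 0, 0, 0, 0, 0, 0, 0, 0, 0, 0, 0, 0, 0, 0, 0, 0, 0, 0, 0]' --hand 0 --newtons 40

```text
clock: 6.3
ee_pos: [0.4506, 0.0995, 0.0526]
ee_rot: [-3.141, -0.0, 2.36]
contact_force: [-0.1, -0.9, 0.4]
finger_gap: 0.0295
finger_force: 40.0
```

jog_arm --plan '[0, 0, -0.01, 0, 0, 0, -0.02, 0, 0, 0, -0.028, 0, 0, 0, -0.028, 0, 0, 0, -0.028, 0, 0, 0, -0.028, 0, 0, 0, -0.028, 0, 0, 0, -0.02, 0, 0, 0, -0.01, 0]'

```text
clock: 7.05
ee_pos: [0.4508, 0.0995, 0.2546]
ee_rot: [3.14, 0.001, 2.359]
contact_force: [1.4, 0.6, -4.6]
finger_gap: 0.0297
finger_force: 40.0
```

jog_arm --plan '[-0.0228, -0.0148, 0, 0, -0.0228, -0.0148, 0, 0, -0.0228, -0.0148, 0, 0, -0.0228, -0.0148, 0, 0, -0.0228, -0.0148, 0, 0, -0.0228, -0.0148, 0, 0, -0.0228, -0.0148, 0, 0, -0.0228, -0.0148, 0, 0, -0.0228, -0.0148, 0, 0, -0.0228, -0.0148, 0, 0, -0.0228, -0.0148, 0, 0, -0.0228, -0.0148, 0, 0]'

```text
clock: 8.05
ee_pos: [0.5189, -0.2207, 0.2512]
ee_rot: [-3.14, -0.002, 2.36]
contact_force: [0.0, 0.6, -4.7]
finger_gap: 0.0295
finger_force: 40.0
```

jog_arm --plan '[0, 0, 0, 0.12, 0, 0, 0, 0.12, 0, 0, 0, 0.12, 0, 0, 0, 0.12, 0, 0, 0, 0.12, 0, 0, 0, 0.12, 0, 0, 0, 0.12, 0, 0, 0, 0.12, 0, 0, 0, 0.12, 0, 0, 0, 0.12, 0, 0, 0, 0, 0, 0, 0, 0, 0, 0, 0, 0]'

```text
clock: 9.13
ee_pos: [0.5193, -0.2191, 0.2519]
ee_rot: [-3.14, 0.0, 1.164]
contact_force: [-0.0, -1.3, -4.9]
finger_gap: 0.03
finger_force: 40.0
```

```bash
python3 - <<'E'
from h import *
import pickle
from scipy.spatial.transform import Rotation as Ro
c=camera("wrist");t=camera("top");sc=camera("scene");pickle.dump((c,t,sc),open("w4.pkl","wb"))
s=manip.sense();R=Ro.from_euler("xyz",s["ee_rot"]).as_matrix();p=s["ee_pos"]
print(p,s["ee_rot"],s["q"].round(2),s["contact_force"],s["torque"],s["finger_gap"],s["clock"]);print("axes",R[:,0],R[:,1],"delta tool",R.T@(np.array([.5197,-.219,.25])-p))
u=proj(sc,p)[0].astype(int);v=proj(t,p)[0].astype(int)
cr=lambda c,u,h,k:cv2.resize(c["image"][max(u[1]-h,0):u[1]+h,max(u[0]-h,0):u[0]+h,::-1],(400,400),interpolation=cv2.INTER_CUBIC)
cv2.imwrite("pics/m4.png",np.hstack([cr(sc,(u[0],u[1]+20),60,0),cr(c,(280,230),150,0)]))
print(u)
E
```

```text
[ 0.51944615 -0.21937272  0.25235274] [-3.14109301e+00  6.54568268e-05  1.16167481e+00] [ 0.52  0.39 -0.3   1.93  0.15  0.84 -0.27] [-0.2030359   0.62747206 -4.29159082] [-0.02448456 -0.03557505  0.06617068] 0.02963801044518631 9.2833
axes [ 3.97803494e-01  9.17470640e-01 -6.54568267e-05] [ 9.17470515e-01 -3.97803475e-01 -4.99641173e-04] delta tool [4.43090208e-04 8.58042343e-05 2.35266417e-03]
[254 134]
```

View pics/m4.png

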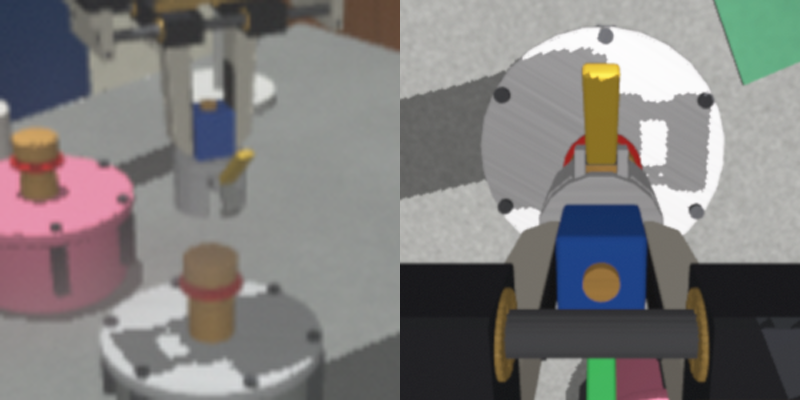

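```bash
python3 - <<'E'
from h import *
import pickle
c,t,sc=pickle.load(open("w4.pkl","rb"))
for z in(.13,.136,.142):print(proj(c,[.5197,-.219,z]))
hsv=cv2.cvtColor(c["image"],cv2.COLOR_RGB2HSV)
m=((hsv[...,0]<6)|(hsv[...,0]>174))&(hsv[...,1]>140)&(hsv[...,2]>60)
m[:150]=0;m[230:]=0;m[:,:240]=0;m[:,330:]=0
for r in range(176,210,4):
  x=np.nonzero(m[r])[0]
  if len(x):print(r,x.min(),x.max(),(x.min()+x.max())/2)
b=(hsv[...,0]>105)&(hsv[...,0]<125)&(hsv[...,1]>120);b[:,:240]=0;b[:,330:]=0
for r in(280,290,300,310):
  x=np.nonzero(b[r])[0];print("blk",r,(x.min()+x.max())/2 if len(x) else 0)
print("block pred",proj(c,[.51945,-.21937,.274]))
E
```

```text
[[281.54251656 206.15411206]]
[[281.54630419 208.00824818]]
[[281.55024901 209.939332  ]]
184 265 299 282.0
188 260 303 281.5
192 257 306 281.5
196 255 308 281.5
200 254 309 281.5
204 309 310 309.5
blk 280 281.0
blk 290 280.5
blk 300 280.5
blk 310 280.5
block pred [[281.52189886 290.62803095]]
```

jog_arm --plan '[0.0006, 0.0004, 0.008, 0, 0, 0, 0.01, 0, 0, 0, 0.01, 0, 0, 0, 0.007, 0, 0, 0, 0.004, 0, 0, 0, 0, 0, 0, 0, 0, 0]'

```text
clock: 9.87
ee_pos: [0.5202, -0.2189, 0.2133]
ee_rot: [-3.141, 0.0, 1.16]
contact_force: [-0.3, -0.3, -3.7]
finger_gap: 0.03
finger_force: 40.0
```

jog_arm --plan '[0, 0, 0.001, 0, 0, 0, 0.001, 0, 0, 0, 0.001, 0, 0, 0, 0.001, 0, 0, 0, 0, 0]'

```text
clock: 10.28
ee_pos: [0.5202, -0.219, 0.2096]
ee_rot: [3.142, 0.0, 1.16]
contact_force: [0.2, 0.3, -5.3]
finger_gap: 0.0298
finger_force: 40.0
```

jog_arm --plan '[0, 0, 0.001, 0, 0, 0, 0.001, 0, 0, 0, 0.001, 0, 0, 0, 0, 0]'

```text
clock: 10.62
ee_pos: [0.5201, -0.2189, 0.2064]
ee_rot: [-3.141, 0.0, 1.16]
contact_force: [-0.1, 0.3, -4.9]
finger_gap: 0.03
finger_force: 40.0
```

jog_arm --plan '[0, 0, 0.001, 0, 0, 0, 0.001, 0, 0, 0, 0.001, 0, 0, 0, 0, 0]'

```text
clock: 10.95
ee_pos: [0.5201, -0.219, 0.2034]
ee_rot: [-3.141, 0.0, 1.16]
contact_force: [-0.2, -0.9, -4.6]
finger_gap: 0.0299
finger_force: 40.0
```

jog_arm --plan '[0, 0, 0.001, 0, 0, 0, 0.001, 0, 0, 0, 0.001, 0, 0, 0, 0, 0]'

```text
clock: 11.28
ee_pos: [0.5201, -0.2189, 0.2004]
ee_rot: [-3.141, 0.0, 1.16]
contact_force: [-0.3, -0.3, -5.5]
finger_gap: 0.0299
finger_force: 40.0
```

jog_arm --plan '[0, 0, 0.001, 0, 0, 0, 0.001, 0, 0, 0, 0.001, 0, 0, 0, 0, 0]'

```text
clock: 11.62
ee_pos: [0.5201, -0.2189, 0.1974]
ee_rot: [-3.141, 0.0, 1.16]
contact_force: [-0.1, -0.1, -3.6]
finger_gap: 0.0296
finger_force: 40.0
```

jog_arm --plan '[0, 0, 0.001, 0, 0, 0, 0.001, 0, 0, 0, 0.001, 0, 0, 0, 0, 0]'

```text
clock: 11.95
ee_pos: [0.5201, -0.2189, 0.1944]
ee_rot: [-3.141, 0.0, 1.16]
contact_force: [0.1, -0.0, -4.5]
finger_gap: 0.0297
finger_force: 40.0
```

jog_arm --plan '[0, 0, 0.001, 0, 0, 0, 0.001, 0, 0, 0, 0.001, 0, 0, 0, 0, 0]'

```text
clock: 12.28
ee_pos: [0.5201, -0.2189, 0.1914]
ee_rot: [-3.141, 0.0, 1.16]
contact_force: [-0.5, 0.8, -4.5]
finger_gap: 0.0299
finger_force: 40.0
```

jog_arm --plan '[0, 0, 0.001, 0, 0, 0, 0.001, 0, 0, 0, 0.001, 0, 0, 0, 0.001, 0, 0, 0, 0, 0]'

```text
clock: 12.7
ee_pos: [0.5203, -0.2189, 0.1876]
ee_rot: [3.141, 0.0, 1.16]
contact_force: [-0.3, 0.1, -4.0]
finger_gap: 0.0297
finger_force: 40.0
```

jog_arm --plan '[0, 0, 0.001, 0, 0, 0, 0.001, 0, 0, 0, 0.001, 0, 0, 0, 0, 0]'

```text
clock: 13.03
ee_pos: [0.5203, -0.219, 0.1851]
ee_rot: [3.141, 0.0, 1.16]
contact_force: [-1.8, 0.7, 4.9]
finger_gap: 0.0297
finger_force: 40.0
```

jog_arm --plan '[0, 0, 0.001, 0, 0, 0, 0.001, 0, 0, 0, 0.001, 0, 0, 0, 0, 0]'

```text
clock: 13.37
ee_pos: [0.5203, -0.219, 0.182]
ee_rot: [3.141, 0.0, 1.16]
contact_force: [-2.0, 1.5, 3.8]
finger_gap: 0.03
finger_force: 40.0
```

jog_arm --plan '[0, 0, 0.001, 0, 0, 0, 0.001, 0, 0, 0, 0.001, 0, 0, 0, 0, 0]'

```text
clock: 13.7
ee_pos: [0.5203, -0.219, 0.1789]
ee_rot: [3.141, 0.0, 1.16]
contact_force: [-1.9, -0.3, 2.8]
finger_gap: 0.0297
finger_force: 40.0
```

jog_arm --plan '[0, 0, 0.001, 0, 0, 0, 0, 0]'

```text
clock: 13.87
ee_pos: [0.5203, -0.219, 0.1779]
ee_rot: [3.141, 0.0, 1.16]
contact_force: [-1.7, 1.0, 4.1]
finger_gap: 0.0296
finger_force: 40.0
```

jog_arm --plan '[0, 0, 0.001, 0, 0, 0, 0, 0]'

```text
clock: 14.03
ee_pos: [0.5204, -0.219, 0.1777]
ee_rot: [3.141, 0.0, 1.16]
contact_force: [-4.1, 0.8, 13.9]
finger_gap: 0.0299
finger_force: 40.0
```

jog_arm --plan '[0, 0, 0.0005, 0, 0, 0, 0, 0, 0, 0, 0, 0]'

```text
clock: 14.28
ee_pos: [0.5204, -0.219, 0.1777]
ee_rot: [3.141, 0.0, 1.16]
contact_force: [-5.6, 2.4, 19.3]
finger_gap: 0.0293
finger_force: 40.0
```

jog_arm --plan '[0, 0, -0.0008, 0, 0, 0, -0.0005, 0, 0, 0, 0, 0]'

```text
clock: 14.53
ee_pos: [0.5204, -0.2189, 0.1777]
ee_rot: [3.141, -0.0, 1.16]
contact_force: [-2.2, 0.5, 7.2]
finger_gap: 0.0297
finger_force: 40.0
```

jog_arm --plan '[0, 0, 0, 0, 0, 0, 0, 0, 0, 0, 0, 0, 0, 0, 0, 0, 0, 0, 0, 0, 0, 0, 0, 0]' --hand 60

```text
clock: 15.03
ee_pos: [0.5203, -0.2189, 0.1773]
ee_rot: [-3.141, -0.0, 1.16]
contact_force: [0.1, 0.4, 0.4]
finger_gap: 0.0552
finger_force: 0.0
```

jog_arm --plan '[0, 0, -0.01, 0, 0, 0, -0.015, 0, 0, 0, -0.02, 0, 0, 0, -0.015, 0, 0, 0, 0, 0]'

```text
clock: 15.45
ee_pos: [0.5217, -0.2193, 0.2409]
ee_rot: [3.137, -0.0, 1.16]
contact_force: [-0.7, -0.1, -0.6]
finger_gap: 0.0557
finger_force: 0.0
```

```bash
python3 - <<'E'
from h import *
c=camera("wrist");sc=camera("scene")
s=manip.sense();print(s["ee_pos"],s["ee_rot"],s["contact_force"])
u=proj(sc,[.52,-.219,.16])[0].astype(int)
cr=lambda c,u,h:cv2.resize(c["image"][max(u[1]-h,0):u[1]+h,max(u[0]-h,0):u[0]+h,::-1],(400,400),interpolation=cv2.INTER_CUBIC)
cv2.imwrite("pics/m5.png",np.hstack([cr(sc,u,50),cr(c,(280,230),150)]))
E
```

```text
[ 0.52039898 -0.21909178  0.23813898] [3.14008031e+00 6.32021734e-05 1.15962030e+00] [-0.0320013  -0.63973702 -0.69409328]
```

View pics/m5.png

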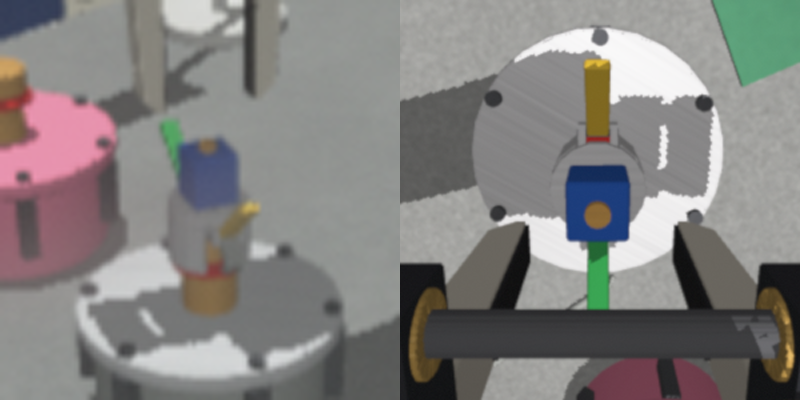

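jog_arm --plan '[0.022, 0, 0, 0, 0.022, 0, 0, 0, 0.022, 0, 0, 0, 0, 0, 0.01, 0, 0, 0, 0.01, 0, 0, 0, 0.008, 0, 0, 0, 0, 0, 0, 0, 0, 0]' --hand 0 --newtons 20

```text
clock: 16.22
ee_pos: [0.5457, -0.1593, 0.2084]
ee_rot: [-3.139, 0.001, 1.159]
contact_force: [0.0, -0.7, -0.7]
finger_gap: 0.0073
finger_force: 0.0
```

jog_arm --plan '[0, 0, 0.002, 0, 0, 0, 0.002, 0, 0, 0, 0.002, 0, 0, 0, 0.002, 0, 0, 0, 0.002, 0, 0, 0, 0, 0]'

```text
clock: 16.72
ee_pos: [0.5472, -0.1578, 0.1995]
ee_rot: [3.141, -0.001, 1.16]
contact_force: [1.2, 1.5, 2.6]
finger_gap: 0.0005
finger_force: 1.3
```

jog_arm --plan '[0, 0, 0.002, 0, 0, 0, 0.002, 0, 0, 0, 0.002, 0, 0, 0, 0.002, 0, 0, 0, 0.002, 0, 0, 0, 0, 0]'

```text
clock: 17.22
ee_pos: [0.5459, -0.1589, 0.1887]
ee_rot: [-3.14, 0.001, 1.159]
contact_force: [0.6, 0.5, 0.0]
finger_gap: 0.0004
finger_force: 0.3
```

jog_arm --plan '[0, 0, 0.002, 0, 0, 0, 0.002, 0, 0, 0, 0.002, 0, 0, 0, 0.002, 0, 0, 0, 0, 0]'

```text
clock: 17.63
ee_pos: [0.5464, -0.1585, 0.1809]
ee_rot: [-3.141, 0.0, 1.16]
contact_force: [-0.2, 0.4, 0.9]
finger_gap: 0.0006
finger_force: 0.3
```

jog_arm --plan '[0, 0, 0.002, 0, 0, 0, 0.002, 0, 0, 0, 0.002, 0, 0, 0, 0.002, 0, 0, 0, 0, 0]'

```text
clock: 18.05
ee_pos: [0.5465, -0.1584, 0.173]
ee_rot: [-3.141, 0.0, 1.16]
contact_force: [-0.0, 0.8, 0.3]
finger_gap: 0.0006
finger_force: 0.2
```

jog_arm --plan '[0, 0, 0.001, 0, 0, 0, 0.001, 0, 0, 0, 0.001, 0, 0, 0, 0, 0]'

```text
clock: 18.38
ee_pos: [0.5466, -0.1584, 0.1702]
ee_rot: [-3.141, 0.0, 1.16]
contact_force: [-0.2, 0.4, 1.2]
finger_gap: 0.0004
finger_force: 0.3
```

jog_arm --plan '[0, 0, 0.001, 0, 0, 0, 0.001, 0, 0, 0, 0, 0]'

```text
clock: 18.63
ee_pos: [0.5466, -0.1584, 0.1682]
ee_rot: [-3.141, 0.0, 1.16]
contact_force: [0.6, 1.1, 0.9]
finger_gap: 0.0005
finger_force: 0.3
```

jog_arm --plan '[0, 0, 0.001, 0, 0, 0, 0.001, 0, 0, 0, 0, 0]'

```text
clock: 18.88
ee_pos: [0.5467, -0.1584, 0.1663]
ee_rot: [3.142, -0.0, 1.16]
contact_force: [-0.4, 0.6, 2.0]
finger_gap: 0.0004
finger_force: 0.9
```

jog_arm --plan '[0, 0, 0.001, 0, 0, 0, 0, 0]'

```text
clock: 19.05
ee_pos: [0.5469, -0.1582, 0.1655]
ee_rot: [3.141, -0.0, 1.16]
contact_force: [0.9, 1.6, 3.3]
finger_gap: 0.0005
finger_force: 1.8
```

jog_arm --plan '[0, 0, 0.0007, 0, 0, 0, 0, 0, 0, 0, 0, 0]'

```text
clock: 19.3
ee_pos: [0.5471, -0.158, 0.165]
ee_rot: [3.141, -0.001, 1.16]
contact_force: [1.4, 3.6, 5.4]
finger_gap: 0.0
finger_force: 2.5
```

jog_arm --plan '[0, 0, -0.015, 0, 0, 0, -0.03, 0, 0, 0, -0.03, 0, 0, 0, 0, 0, -0.026, 0, 0, 0, -0.028, 0, 0, 0, -0.028, 0, 0, 0, -0.026, 0, 0, 0, -0.024, 0, 0, 0, 0, 0, 0.01, 0, 0, 0, 0.015, 0, 0, 0, 0.007, 0, 0, 0, 0, 0, 0, 0, 0, 0]'

```text
clock: 20.47
ee_pos: [0.4938, -0.2788, 0.2072]
ee_rot: [-3.14, -0.0, 1.161]
contact_force: [-0.6, 0.5, 0.7]
finger_gap: 0.0007
finger_force: 0.0
```

```bash
python3 - <<'E'
from h import *
sc=camera("scene")
s=manip.sense();print(s["ee_pos"],s["ee_rot"],s["contact_force"])
u=proj(sc,[.52,-.219,.16])[0].astype(int);c=camera("wrist")
cr=lambda c,u,h:cv2.resize(c["image"][max(u[1]-h,0):u[1]+h,max(u[0]-h,0):u[0]+h,::-1],(400,400),interpolation=cv2.INTER_CUBIC)
cv2.imwrite("pics/m6.png",np.hstack([cr(sc,u,50),cr(c,(280,150),150)]))
E
```

```text
[ 0.49413794 -0.2789454   0.20773448] [-3.14119666e+00 -8.39670479e-05  1.16074787e+00] [ 0.92312069  0.1816391  -0.01325665]
```

View pics/m6.png

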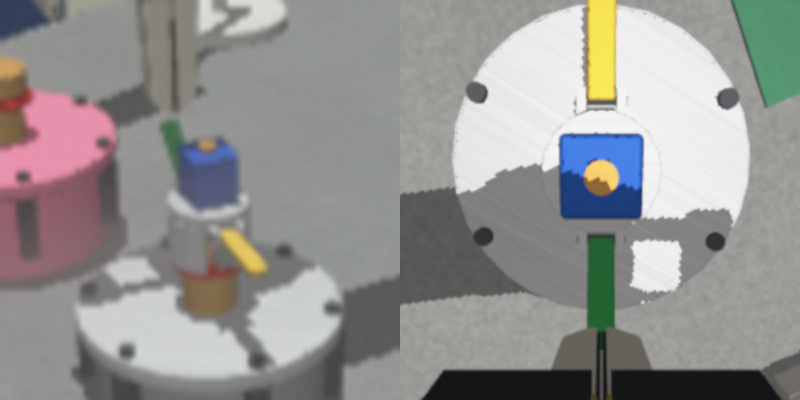

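jog_arm --plan '[0, 0, 0.002, 0, 0, 0, 0.002, 0, 0, 0, 0.002, 0, 0, 0, 0.002, 0, 0, 0, 0.002, 0, 0, 0, 0.002, 0, 0, 0, 0, 0]'

```text
clock: 21.15
ee_pos: [0.4937, -0.2799, 0.1955]
ee_rot: [-3.142, 0.0, 1.159]
contact_force: [-0.5, -0.9, 1.2]
finger_gap: 0.0007
finger_force: 0.6
```

jog_arm --plan '[0, 0, 0.002, 0, 0, 0, 0.002, 0, 0, 0, 0.002, 0, 0, 0, 0.002, 0, 0, 0, 0.002, 0, 0, 0, 0, 0]'

```text
clock: 21.65
ee_pos: [0.4938, -0.2791, 0.1852]
ee_rot: [-3.141, -0.0, 1.16]
contact_force: [0.3, 0.4, 1.3]
finger_gap: 0.0003
finger_force: 0.1
```

jog_arm --plan '[0, 0, 0.002, 0, 0, 0, 0.002, 0, 0, 0, 0.002, 0, 0, 0, 0.002, 0, 0, 0, 0.002, 0, 0, 0, 0, 0]'

```text
clock: 22.15
ee_pos: [0.4937, -0.2794, 0.1753]
ee_rot: [-3.141, -0.0, 1.16]
contact_force: [-0.0, 0.2, 0.6]
finger_gap: 0.0004
finger_force: 0.1
```

jog_arm --plan '[0, 0, 0.002, 0, 0, 0, 0.001, 0, 0, 0, 0.001, 0, 0, 0, 0.001, 0, 0, 0, 0, 0]'

```text
clock: 22.57
ee_pos: [0.4938, -0.2795, 0.1705]
ee_rot: [-3.141, 0.0, 1.16]
contact_force: [0.4, -1.0, 0.9]
finger_gap: 0.0003
finger_force: 0.2
```

jog_arm --plan '[0, 0, 0.001, 0, 0, 0, 0.001, 0, 0, 0, 0.001, 0, 0, 0, 0, 0]'

```text
clock: 22.9
ee_pos: [0.4938, -0.2795, 0.1675]
ee_rot: [-3.141, 0.0, 1.16]
contact_force: [-0.0, -0.1, 0.8]
finger_gap: 0.0007
finger_force: 0.1
```

jog_arm --plan '[0, 0, 0.001, 0, 0, 0, 0.001, 0, 0, 0, 0, 0]'

```text
clock: 23.15
ee_pos: [0.4939, -0.2797, 0.1658]
ee_rot: [3.141, 0.0, 1.16]
contact_force: [-0.2, -1.4, 4.1]
finger_gap: 0.0004
finger_force: 1.6
```

jog_arm --plan '[0, 0, 0.0008, 0, 0, 0, 0, 0, 0, 0, 0, 0]'

```text
clock: 23.4
ee_pos: [0.4939, -0.2799, 0.1652]
ee_rot: [3.141, 0.001, 1.159]
contact_force: [-1.8, -1.5, 5.5]
finger_gap: -0.0001
finger_force: 2.7
```

The green arm's stop is felt at the same height as the yellow one's. I raise the gripper clear and check.

jog_arm --plan '[0, 0, -0.01, 0, 0, 0, -0.025, 0, 0, 0, -0.035, 0, 0, 0, -0.03, 0, -0.02, 0, -0.02, 0, 0, 0, 0, 0, 0, 0, 0, 0, 0, 0, 0, 0]'

```text
clock: 24.07
ee_pos: [0.4855, -0.2971, 0.2845]
ee_rot: [-3.141, -0.0, 1.16]
contact_force: [0.2, -0.3, -0.1]
finger_gap: 0.0006
finger_force: 0.0
```

```bash
python3 - <<'E'
from h import *
sc=camera("scene")
s=manip.sense();print(s["ee_pos"],s["contact_force"],s["clock"])
u=proj(sc,[.52,-.219,.16])[0].astype(int);c=camera("wrist")
cr=lambda c,u,h:cv2.resize(c["image"][max(u[1]-h,0):u[1]+h,max(u[0]-h,0):u[0]+h,::-1],(400,400),interpolation=cv2.INTER_CUBIC)
cv2.imwrite("pics/m7.png",np.hstack([cr(sc,u,50),cr(c,(280,180),150)]))
E
```

```text
[ 0.48552004 -0.29684274  0.28399639] [ 0.89518471 -0.46910285 -0.14487259] 24.1167
```

View pics/m7.png

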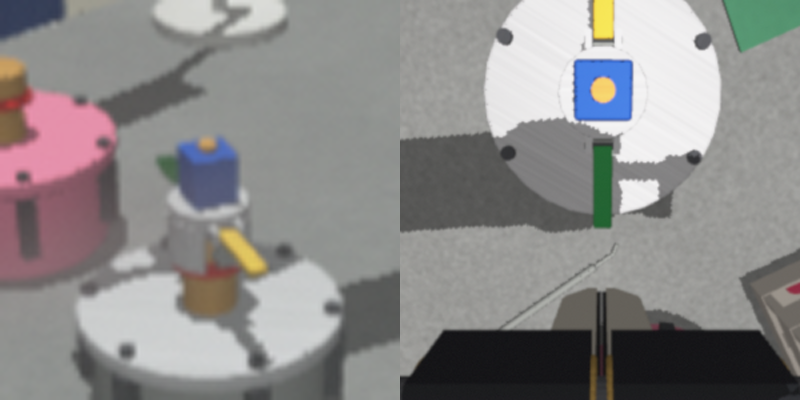

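Both arms are level, the coupling is seated upright and the gripper is clear, so I hand the job in.

```bash
python3 -c "
from station import ticket
print(ticket.finish_job())"
```

```text
the job is handed in; nothing more can be done
None
```

The coupling is pushed home on the silver pot's adaptor, with both cam arms swung down one after the other to their stops and the gripper clear; I handed the job in at about 24 s, and the station gave no verdict.

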